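# Stand the grinding wheels on edge in the storage rack

### The job

Take the two grinding wheels by the rim out of their sloping cradles and stand each one upright on edge in the empty gap of the wooden rack that fits its thickness, fully down on the rails. They are brittle, so set them down rather than dropping them, then let go; leave the wheel already stored there, the bottles, the jar, the tin and the tape roll where they are.

Things in the scene. Friction and masses are not known exactly. Their poses are not given: they have to be found in the camera images.
- large_wheel_center (a point): Centre of the large grey abrasive grinding wheel: a solid disc 140 mm in diameter and 22 mm thick, about 0.6 kg, with a paper washer and a dark bore mark in the middle of each face. Origin at the wheel's centre, z along its axle (symmetric). It starts leaning in its cradle, faces 35 degrees off vertical, top edge leaning back (the cradle's -x); the upper rim stands free in front and behind.
- small_wheel_center (a point): Centre of the small grey abrasive grinding wheel: a solid disc 110 mm in diameter and 13 mm thick, about 0.27 kg, same look. Origin at the wheel's centre, z along its axle (symmetric). It starts leaning in its cradle, faces 35 degrees off vertical, top edge leaning back (the cradle's -x); the upper rim stands free in front and behind.
- cradle_large: Fixed wooden cradle of the large wheel, base 95 x 90 x 12 mm; origin on the table under its pin line, x pointing where the leaning wheel's face looks. A 50 mm wide, 10 mm thick back board slopes 35 degrees off vertical towards -x, ending 75 mm up the slope from two 8 mm steel pins (at y = +-30 mm, 25 mm high) that carry the wheel.
- cradle_small: Fixed wooden cradle of the small wheel; as the other, but its back board ends 62 mm up the slope from the pins.
- rack: Fixed wooden rack, base 120 (x) x 190 (y) x 12 mm, origin under its middle. Dowel tines 26 mm thick, 85 mm tall, tops tapered, at x = +-26 and y = -72.5, -18.5, 27.5, 72.5 mm leave three gaps for wheels on edge (axle along y): 28 mm wide at y = -45.5, 20 mm at y = 4.5 (taken), 19 mm at y = 50. Two 8 mm rails along y at x = +-38 mm, 30 mm high, carry and centre the wheels.
- wide_gap (a point): Where the large wheel's centre comes to rest when it stands fully down in the wide (28 mm) gap, 93.5 mm above the table. Axes as the rack's.
- narrow_gap (a point): Where the small wheel's centre comes to rest when it stands fully down in the narrow (19 mm) gap, 75 mm above the table. Axes as the rack's.
- stored_wheel: Third grinding wheel, 120 mm in diameter, 14 mm thick, already standing in the rack's middle gap, top 142 mm above the table; loose, to be left alone. Origin at its centre, z its axle.
- red_bottle: Red plastic bottle, 72 mm in diameter, 250 mm tall, loose; origin at the centre of its underside. One of the two bottles stands in the lane between the cradles and the rack.
- blue_bottle: Blue glass bottle, 72 mm in diameter, 270 mm tall, loose; origin at the centre of its underside.
- jar: Clear cucumber jar with steel lid, 84 mm in diameter, 140 mm tall, loose; origin at the centre of its underside.
- soup_tin: Steel soup tin, 74 mm in diameter, 110 mm tall, loose; origin at the centre of its underside.
- tape_roll: Grey roll of tape lying flat, 100 mm in diameter, 48 mm high, loose; origin at the centre of its underside.
Not all that is in view belongs to the job. What is shaped like the part that bears small_wheel_center but blue or yellow is not meant.

How it is judged:
At the end, for the whole second after the job is handed in: The large wheel stands in the wide gap and the small wheel in the narrow gap, each centre within 12 mm along the rack and across it and 7 mm in height of its seat on the rails, axle within 0.21 rad of the rack's y axis, both released and at rest (x of large_wheel_center in the frame of wide_gap between -0.012 and 0.012 m and y of large_wheel_center in the frame of wide_gap between -0.012 and 0.012 m and z of large_wheel_center in the frame of wide_gap between -0.007 and 0.007 m and angle between the z axis of each of large_wheel_center, small_wheel_center and the y axis of rack, either way round below 0.21 rad and linear speed of each of large_wheel, small_wheel below 0.02 m/s and angular speed of each of large_wheel, small_wheel below 0.2 rad/s and x of small_wheel_center in the frame of narrow_gap between -0.012 and 0.012 m and y of small_wheel_center in the frame of narrow_gap between -0.012 and 0.012 m and z of small_wheel_center in the frame of narrow_gap between -0.007 and 0.007 m); the robot touches nothing.
It fails at once if the large wheel is dropped (falls faster than 0.5 m/s out of the gripper, about 13 mm of free fall) (linear speed of large_wheel above 0.5 m/s and contact force between the fingers and large_wheel below 0.3 N).
It fails at once if the small wheel is dropped (falls faster than 0.5 m/s out of the gripper, about 13 mm of free fall) (linear speed of small_wheel above 0.5 m/s and contact force between the fingers and small_wheel below 0.3 N).
It fails at once if a bottle, the jar, the tin or the tape roll is shifted by more than 25 mm or tipped over (distance of any of red_bottle, blue_bottle, jar, soup_tin, tape_roll from where it was at the start of the episode above 0.025 m or angle between any of red_bottle, blue_bottle, jar, soup_tin, tape_roll's own z axis and vertical above 0.3 rad).
It fails at once if the wheel already stored in the rack is shifted by more than 20 mm (distance of stored_wheel from where it was at the start of the episode above 0.02 m).
It also fails if it takes over 69 s, if anything falls off the work surface, if the arm or the gripper's body presses on something with over 40 N, if the wrist force passes 120 N, or if a joint passes its speed limit or range.

### The arm

A 7-joint arm with a two-finger parallel gripper is mounted at the origin on the work surface. World frame = base frame: x ahead of the robot, y to its left, z up, the work surface at z = 0. Lengths are in m, angles in rad, forces in N, time in s.
With the tool pointing down it reaches from about 0.4 to 0.85 m from the base axis. Payload 10.4 kg.
Tool frame: the origin (TCP) lies midway between the tips of the shut fingers; the grasp point (between the pads) lies 19 mm behind it (manip.pinch_z is the distance from the TCP to the grasp point, in m); y points along the fingers, x is the direction in which the jaws open and shut, and the axes are right-handed (so a half turn about y gives the same grasp; the last joint's range is limited). The gripper opens to 85 mm and grips with 20 to 120 N. Pads are 22 mm wide; open, the fingers measure 114 mm over their backs; the gripper's body (76 mm by 85 mm) begins 54 mm behind the grasp point. The pads swing forward as they close: fully open they stand 13 mm farther back than shut.
Start: joints at [-1.362, 0.332, -0.065, 1.46, 0.022, 1.35, -0.088], TCP at [0.144, 0.608, 0.231] pointing down, gripper open.
Joint ranges: [-2.6, 2.6], [-0.5, 2.12], [-1.47, 1.34], [0.16, 2.42], [-1.27, 4.41], [0.06, 2.06], [-2.6, 2.6]. Speed limits (rad/s): [2.22, 2.22, 2.79, 2.79, 3.14, 3.14, 3.14].

### API

Orientations are given as a unit quaternion [x, y, z, w].
In Python, from workcell import manip gives the robot as it stands.
- The arm moves only by the shell command python3 -m pendant 'ROWS' [OPENING] [FORCE]. ROWS is a JSON object of lists of equal length, an entry for each row: "offset": the shift along the tool's x, y, z scaled (see below), a list of three; "turn": the turn, a rotation vector about the tool's x, y, z scaled (see below), a list of three. A call has 1 to 12 rows; each row is the pose to reach, as a shift and turn from the pose measured when the call began, along the tool's axes at that moment; what a row does not reach only later rows make up. The controller multiplies each number of a shift by 200 mm and each number of a turn by 45 degrees. A row lasts 1/8 s, in which the tool goes at most 62.5 mm and 10.7 degrees, less where a joint would pass 70% of its speed; a pose out of reach is approached as far as the arm can. A call with a number of a shift or a turn outside -1 to 1 is refused whole. A call with a gripper value outside its range is refused whole. OPENING is the opening in per cent of the stroke, from 0 (shut) to 100 (fully open), set as the call begins (- or left out, the last holds). The fingers move at their own pace and stop on an object; FORCE is the grip in N (left out, the last holds). Time passes only in rows, so rows that repeat a pose let the fingers close. It gives the time, the measured TCP pose, the force and the opening at its end, in the units of the state.
- manip.get_obs(): the state, without advancing time (a new reading comes with each control period).
- manip.camera(name): name is "scene" or "top"; returns (picture, depth): 420x560x3 uint8, red, green, blue; 420x560 float32, m along the optical axis (not along the pixel's ray), 0 where there is no reading.
- manip.camera_model(name): a dict with "intrinsics" (3x3 intrinsics, pixels), "R" (3x3) and "t" (3): a world point X has camera coordinates R X + t. Camera axes: x right, y down, z forward; pixel columns grow to the right and rows downward; lengths in m; the calibration is good to about 2 mm. A picture is of the moment at which its call begins. camera_model takes no time and is no camera call.
- manip.hand_in(): hands the job in, once; it reports no verdict.
The state is a dict: "clock": time; "joint_pos": joint angles; "joint_velocities": joint speeds; "tau": joint torques, N m; "position": TCP position; "ee_rot": TCP orientation; "ft_force": force on the tool from outside, world axes, zero at the start; "torque": the same for the moment, N m; "grip_width": opening from 0.0 (shut) to 1.0 (fully open).
Only numpy, scipy, OpenCV 4.12 (cv2) and the standard library are available. Lean on these libraries where they do the work, as an engineer would, in place of code of your own. Each camera call takes 0.05 s, during which the arm holds its last target. There are 200 camera calls.

## Working session

There is one attempt and no reset: what is moved stays moved. The work goes in short steps, Python scripts to look and compute and a shell command to move; the robot and the scene stay as the last step left them, time stands still between calls to the robot, and variables do not carry over. Pictures are saved under pics/ and viewed, about 8 in all and at most 12, crops included, and the job is handed in when it is done.

```bash
mkdir -p pics; ls; cat > h.py <<'E'
from workcell import manip
import numpy as np, cv2
from scipy.spatial.transform import Rotation as Rn
def cloud(name):
    im,d=manip.camera(name); m=manip.camera_model(name); K=m["intrinsics"]
    v,u=np.mgrid[:d.shape[0],:d.shape[1]]
    c=np.stack([(u-K[0][2])/K[0][0]*d,(v-K[1][2])/K[1][1]*d,d],-1)
    X=(c-np.array(m["t"]))@np.array(m["R"])
    X[d==0]=np.nan
    return im,X
E
python3 - <<'E'
from h import *
for n in("scene","top"):
    im,X=cloud(n); np.savez(n+"0.npz",im=im,X=X)
    cv2.imwrite(f"pics/{n}0.png",cv2.resize(im[:,:,::-1],(784,588)))
    m=manip.camera_model(n);print(n,-np.array(m["R"]).T@m["t"])
print(manip.get_obs())
E
```

```text
pics
scene [ 0.8733124  -0.53864237  1.01772619]
top [0.45735111 0.04124228 1.05368601]
{'clock': 0.1, 'joint_pos': array([-1.3615961 ,  0.33283525, -0.06472474,  1.46089527,  0.0216005 ,
        1.34989784, -0.08849718]), 'joint_velocities': array([-0.00055332, -0.00272255,  0.00026099, -0.00202761,  0.000355  ,
        0.00044018, -0.00027991]), 'tau': array([ 9.05469606e-04, -6.26746988e+01,  4.87104210e-02, -3.92434680e+01,
        1.62788469e-02,  6.95911527e-03,  3.65512574e-05]), 'position': array([0.14348967, 0.60794189, 0.23056085]), 'ee_rot': array([ 0.55476438,  0.43847849, -0.43919729, -0.55414695]), 'ft_force': array([ 0.10138747, -0.17757467,  0.43603102]), 'torque': array([-0.00393629, -0.02767848,  0.02281293]), 'grip_width': 0.9993538918223068}
```

View pics/scene0.png

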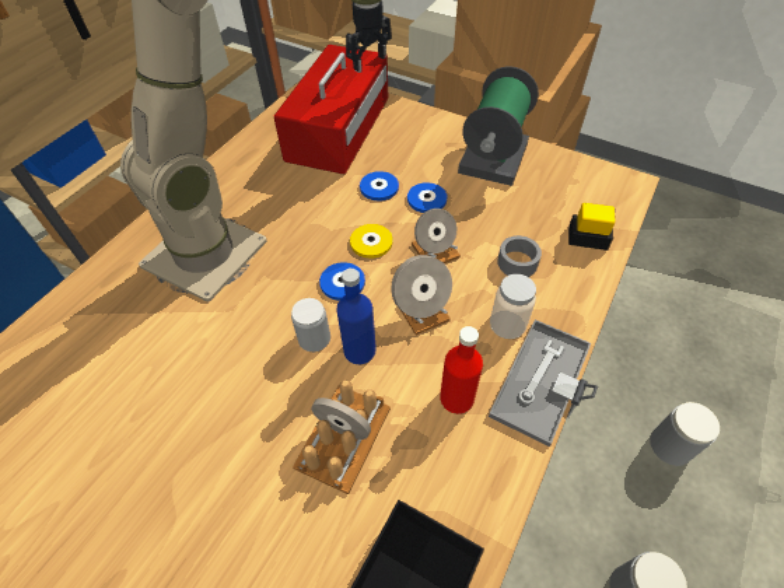

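View pics/top0.png

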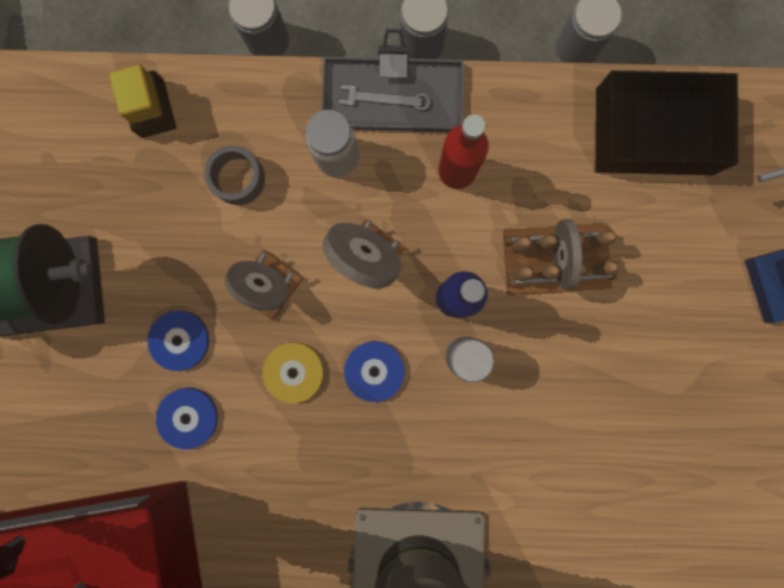

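The scene view shows the large wheel at (424,288) and the small one at (436,231), with the rack at (340,440). In the top view the large wheel is at (366,250), the small at (259,283) and the rack at (560,257). The stored wheel is at (569,255), and the blue bottle at (462,295) stands in the lane.

```bash
cat > fit.py <<'E'
from h import *
S={n:np.load(n+"0.npz") for n in("scene","top")}
px={"large":{"scene":(424,288),"top":(366,250)},"small":{"scene":(436,231),"top":(259,283)}}
for w,r in(("large",.07),("small",.055)):
    P=[]
    for n in S:
        X=S[n]["X"];u,v=px[w][n];c=X[int(v/1.4),int(u/1.4)]
        D=X.reshape(-1,3);D=D[np.linalg.norm(D-c,axis=1)<r+.02]
        # RANSAC plane
        rng=np.random.default_rng(0);best=None
        for _ in range(400):
            a,b,e=D[rng.choice(len(D),3,False)];N=np.cross(b-a,e-a);N/=np.linalg.norm(N)+1e-12
            if not .45<abs(N[2])<.7: continue
            I=abs((D-a)@N)<.0025
            if best is None or I.sum()>best.sum():best=I
        Q=D[best];m=Q.mean(0);N=np.linalg.svd(Q-m)[2][2];N*=np.sign(N[2])
        (ex:=np.cross([0,0,1],N));ex/=np.linalg.norm(ex);ey=np.cross(N,ex)
        q=np.c_[(Q-m)@ex,(Q-m)@ey].astype(np.float32)
        cc,rr=cv2.minEnclosingCircle(q)
        print(w,n,"washer",c.round(4),"n",N.round(3),"az",np.degrees(np.arctan2(N[1],N[0])).round(1),"el",np.degrees(np.arcsin(N[2])).round(1),"circ c",(m+cc[0]*ex+cc[1]*ey).round(4),round(rr,4),len(Q))
for n in S:
    D=S[n]["X"].reshape(-1,3);c=S["top"]["X"][184,400]
    base=S["top"]["X"]
    M=(abs(D[:,0]-.44)<.15)&(abs(D[:,1]+.18)<.2)
    A=D[M]
    for lo,hi in((.084,.0875),(.09,.1),(.1,.15)):
        B=A[(A[:,2]>lo)&(A[:,2]<hi)]
        print(n,lo,len(B),B.min(0).round(3) if len(B) else"",B.max(0).round(3) if len(B) else"")
X=S["top"]["X"]
for nm,(u,v) in dict(rackpx=(560,257),stored=(569,226),red=(473,127),blue=(472,290),jar=(329,130),tin=(471,360),tape=(233,149)).items(): print(nm,X[int(v/1.4),int(u/1.4)].round(3))
im=S["top"]["im"][145:225,350:450];cv2.imwrite("pics/rack.png",cv2.resize(im[:,:,::-1],None,fx=8,fy=7.5,interpolation=cv2.INTER_CUBIC)[:600,:800])
# height map of rack in world
E
python3 fit.py
```

```text
large scene washer [0.5734 0.1048 0.0956] n [ 0.67  -0.47   0.574] az -35.1 el 35.0 circ c [0.5741 0.1057 0.0916] 0.0719 1110
large top washer [0.5739 0.1047 0.0948] n [ 0.671 -0.465  0.577] az -34.7 el 35.2 circ c [0.5762 0.1079 0.0923] 0.0733 1460Traceback (most recent call last):
  File "fit.py", line 12, in <module>
    a,b,e=D[rng.choice(len(D),3,False)];N=np.cross(b-a,e-a);N/=np.linalg.norm(N)+1e-12
            ~~~~~~~~~~^^^^^^^^^^^^^^^^
  File "numpy/random/_generator.pyx", line 864, in numpy.random._generator.Generator.choice
ValueError: a must be a positive integer unless no samples are taken
```

```bash
sed -i 's|c=X\[int(v/1.4),int(u/1.4)\]$|c=np.nanmedian(X[int(v/1.4)-2:int(v/1.4)+3,int(u/1.4)-2:int(u/1.4)+3].reshape(-1,3),axis=0)|; s|D=X.reshape(-1,3);D=D\[np|D=X.reshape(-1,3);D=D[~np.isnan(D[:,0])];D=D[np|' fit.py; python3 fit.py
```

```text
large scene washer [0.5734 0.1048 0.0956] n [ 0.67  -0.47   0.574] az -35.1 el 35.0 circ c [0.5741 0.1057 0.0916] 0.0719 1110
large top washer [0.5739 0.1047 0.0948] n [ 0.671 -0.465  0.577] az -34.7 el 35.2 circ c [0.5762 0.1079 0.0923] 0.0733 1460
small scene washer [0.5143 0.2878 0.0742] n [ 0.671 -0.458  0.583] az -34.3 el 35.6 circ c [0.5195 0.2866 0.0658] 0.0642 519
small top washer [0.5137 0.2869 0.0756] n [ 0.675 -0.462  0.576] az -34.4 el 35.2 circ c [0.5182 0.2856 0.067 ] 0.0655 1071
scene 0.084 76 [ 0.375 -0.321  0.084] [ 0.585 -0.035  0.087]
scene 0.09 153 [ 0.369 -0.248  0.09 ] [ 0.588 -0.036  0.1  ]
scene 0.1 851 [ 0.36  -0.247  0.1  ] [ 0.59  -0.038  0.15 ]
top 0.084 85 [ 0.389 -0.321  0.084] [ 0.589 -0.037  0.087]
top 0.09 121 [ 0.358 -0.247  0.09 ] [ 0.59  -0.019  0.1  ]
top 0.1 1083 [ 0.359 -0.247  0.1  ] [ 0.589 -0.019  0.149]
rackpx [ 0.572 -0.228  0.077]
stored [ 0.618 -0.229  0.121]
red [ 0.735 -0.052  0.253]
blue [ 0.5   -0.054  0.271]
jar [0.764 0.167 0.14 ]
tin [ 0.394 -0.074  0.111]
tape [0.755 0.351 0.047]
```

View pics/rack.png

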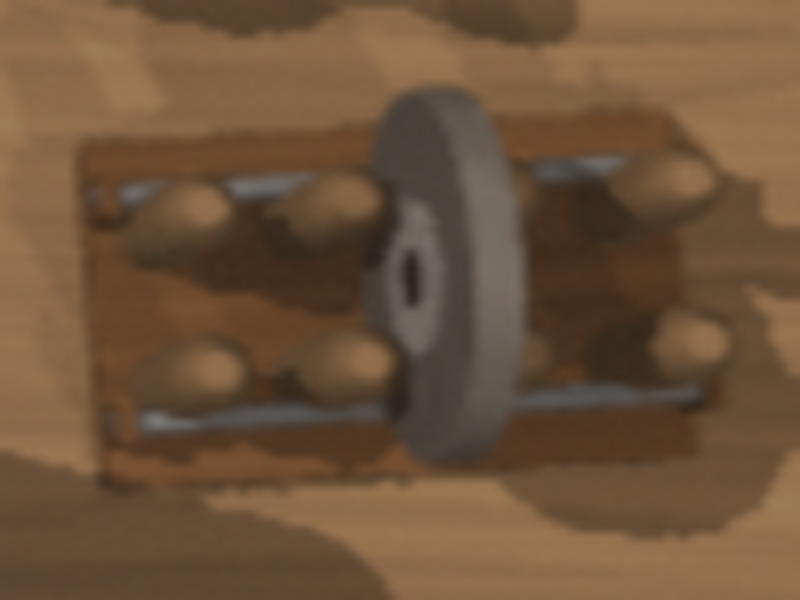

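The rack crop shows the six visible tines, with the stored wheel in the middle gap. I need metric tine positions to tell the wide gap from the narrow one.

```bash
cat > rack.py <<'E'
from h import *
from scipy.optimize import least_squares
S={n:np.load(n+"0.npz") for n in("scene","top")}
D=np.r_[S["top"]["X"].reshape(-1,3),S["scene"]["X"].reshape(-1,3)]
D=D[(D[:,0]>.47)&(D[:,0]<.66)&(D[:,1]>-.34)&(D[:,1]<-.11)]
# outline of base at z~12mm
for n in S:
    Y=S[n]["X"].reshape(-1,3);Y=Y[(Y[:,0]>.47)&(Y[:,0]<.66)&(Y[:,1]>-.34)&(Y[:,1]<-.11)]
    B=Y[(Y[:,2]>.008)&(Y[:,2]<.0165)][:,:2].astype(np.float32);print(n,len(B),cv2.minAreaRect(B))
    W=Y[Y[:,2]>.115]; print("stored pts",len(W),W.mean(0).round(4),W.max(0).round(4))
    c,s=W[:,:2].mean(0),np.linalg.svd(W[:,:2]-W[:,:2].mean(0))[2][0];print("dir",np.degrees(np.arctan2(s[1],s[0])).round(1))
    T=Y[(Y[:,2]>.06)&(Y[:,2]<.112)]
    im=np.zeros((200,230),np.uint8)
    ii=((T[:,0]-.47)*1000).astype(int);jj=((-.11-T[:,1])*1000).astype(int);im[ii,jj]=255
    im=cv2.morphologyEx(im,cv2.MORPH_CLOSE,np.ones((5,5)))
    k,_,st,ce=cv2.connectedComponentsWithStats(im)
    for i in range(1,k):
        if st[i,4]>30:
            q=T[(abs(.47+ce[i][1]/1000-T[:,0])<.02)&(abs(-.11-ce[i][0]/1000-T[:,1])<.02)]
            t=q[q[:,2]>q[:,2].max()-.006]
            print("  blob x %.3f y %.3f area %d zmax %.3f top xy"%(.47+ce[i][1]/1000,-.11-ce[i][0]/1000,st[i,4],q[:,2].max()),t.mean(0).round(4))
E
python3 rack.py
```

```text
scene 1233 ((0.5772742629051208, -0.24032115936279297), (0.12105044722557068, 0.19075383245944977), 5.331606864929199)
stored pts 280 [ 0.5812 -0.2376  0.1304] [ 0.6266 -0.2261  0.1434]
dir 5.8
  blob x 0.583 y -0.253 area 1261 zmax 0.111 top xy [ 0.5818 -0.2422  0.1086]
  blob x 0.547 y -0.173 area 320 zmax 0.090 top xy [ 0.5445 -0.171   0.0852]
  blob x 0.559 y -0.315 area 448 zmax 0.086 top xy [ 0.5589 -0.3161  0.0834]
  blob x 0.598 y -0.168 area 368 zmax 0.087 top xy [ 0.5977 -0.1662  0.0842]
  blob x 0.604 y -0.206 area 122 zmax 0.087 top xy [ 0.6028 -0.2076  0.0839]
  blob x 0.611 y -0.311 area 399 zmax 0.088 top xy [ 0.6106 -0.311   0.0842]
top 1533 ((0.5767977237701416, -0.23971427977085114), (0.12005329877138138, 0.190315842628479), 5.015195846557617)
stored pts 355 [ 0.5743 -0.2339  0.1307] [ 0.624  -0.2245  0.1441]
dir -174.8
  blob x 0.572 y -0.218 area 1415 zmax 0.112 top xy [ 0.5703 -0.2294  0.1091]
  blob x 0.543 y -0.169 area 452 zmax 0.087 top xy [ 0.5437 -0.1698  0.0841]
  blob x 0.550 y -0.265 area 173 zmax 0.089 top xy [ 0.5532 -0.2634  0.086 ]
  blob x 0.556 y -0.312 area 425 zmax 0.088 top xy [ 0.557  -0.3136  0.0849]
  blob x 0.595 y -0.165 area 477 zmax 0.088 top xy [ 0.5957 -0.1651  0.0842]
  blob x 0.603 y -0.261 area 109 zmax 0.088 top xy [ 0.6046 -0.2589  0.085 ]
  blob x 0.608 y -0.308 area 449 zmax 0.088 top xy [ 0.6083 -0.3093  0.0845]
```

```bash
cat > go.py <<'E'
# usage: go.py P|C name back [dx dy dz] : tool-frame delta (units) to target; back = retreat along -tool z (m); C=cradle pose, P=place pose
import sys; from h import *
az,el=np.radians(-34.6),np.radians(35)
n=np.array([np.cos(az)*np.cos(el),np.sin(az)*np.cos(el),np.sin(el)])
up=np.array([-np.cos(az)*np.sin(el),-np.sin(az)*np.sin(el),np.cos(el)])
yr=np.radians(5.2); ry=np.array([-np.sin(yr),np.cos(yr),0])
CEN=dict(large=[.5663,.1099,.0890],small=[.5096,.2903,.0712])
PL=dict(large=[.5811,-.2853,.0935],small=[.5725,-.1902,.075])
RT=dict(large=.037,small=.024)  # TCP above wheel centre
def mk(x,z): return np.c_[x,np.cross(z,x),z]
def target(k,w,back=0,d=(0,0,0)):
    if k=="C": R=mk(n,-up);p=np.array(CEN[w])+(RT[w]+back)*up
    else: R=mk(-ry,np.array([0,0,-1.]));p=np.array(PL[w])+[0,0,RT[w]+back]
    return p+np.array(d),R
def delta(p,R):
    o=manip.get_obs();R0=Rn.from_quat(o["ee_rot"]).as_matrix();p0=o["position"]
    rv=Rn.from_matrix(R0.T@R).as_rotvec()
    print("pos",p0.round(4),"tgt",p.round(4),"q",o["joint_pos"].round(2),"t",round(o["clock"],2),"F",o["ft_force"].round(1),"w",round(o["grip_width"],3))
    print("offset",(R0.T@(p-p0)/.2).round(3),"turn",(rv/np.radians(45)).round(3),"toolx",R0[:,0].round(3),"toolz",R0[:,2].round(3))
if __name__=="__main__":
    a=sys.argv; p,R=target(a[1],a[2],float(a[3]),[float(t) for t in a[4:7]] or (0,0,0)); delta(p,R)
E
python3 go.py C small 0.1; python3 go.py C large 0.1; python3 - <<'E'
import numpy as np
D=np.load("top0.npz")["X"].reshape(-1,3);D=np.r_[D,np.load("scene0.npz")["X"].reshape(-1,3)]
for y in np.arange(.0,.75,.1):
    print(round(y,1),[ (round(x,2),round(float(np.nanmax(np.r_[D[(abs(D[:,0]-x)<.05)&(abs(D[:,1]-y)<.05)][:,2],-1])),2)) for x in np.arange(.1,.85,.1)])
E
```

```text
pos [0.1435 0.6079 0.2306] tgt [0.4511 0.3307 0.1728] q [-1.36  0.33 -0.06  1.46  0.02  1.35 -0.09] t 0.1 F [ 0.1 -0.2  0.4] w 0.999
offset [-0.996  0.29  -1.815] turn [-1.972  2.403  1.55 ] toolx [ 0.23   0.973 -0.001] toolz [-0.973  0.23  -0.   ]
pos [0.1435 0.6079 0.2306] tgt [0.5016 0.1545 0.2012] q [-1.36  0.33 -0.06  1.46  0.02  1.35 -0.09] t 0.1 F [ 0.1 -0.2  0.4] w 0.999
offset [-1.795  0.149 -2.263] turn [-1.972  2.403  1.55 ] toolx [ 0.23   0.973 -0.001] toolz [-0.973  0.23  -0.   ]
0.0 [(np.float64(0.1), 0.59), (np.float64(0.2), 0.01), (np.float64(0.3), 0.02), (np.float64(0.4), 0.11), (np.float64(0.5), 0.27), (np.float64(0.6), 0.07), (np.float64(0.7), 0.25), (np.float64(0.8), 0.25)]
0.1 [(np.float64(0.1), 0.62), (np.float64(0.2), 0.01), (np.float64(0.3), 0.02), (np.float64(0.4), 0.02), (np.float64(0.5), 0.15), (np.float64(0.6), 0.15), (np.float64(0.7), 0.14), (np.float64(0.8), 0.14)]
0.2 [(np.float64(0.1), 0.01), (np.float64(0.2), 0.01), (np.float64(0.3), 0.02), (np.float64(0.4), 0.02), (np.float64(0.5), 0.14), (np.float64(0.6), 0.15), (np.float64(0.7), 0.14), (np.float64(
[... 332 characters left out ...]
64(0.5), 0.02), (np.float64(0.6), 0.01), (np.float64(0.7), 0.05), (np.float64(0.8), 0.05)]
0.5 [(np.float64(0.1), 0.35), (np.float64(0.2), 0.16), (np.float64(0.3), 0.02), (np.float64(0.4), 0.02), (np.float64(0.5), 0.16), (np.float64(0.6), 0.01), (np.float64(0.7), 0.01), (np.float64(0.8), 0.1)]
0.6 [(np.float64(0.1), 0.43), (np.float64(0.2), 0.43), (np.float64(0.3), 0.01), (np.float64(0.4), 0.2), (np.float64(0.5), 0.23), (np.float64(0.6), 0.23), (np.float64(0.7), 0.01), (np.float64(0.8), 0.09)]
0.7 [(np.float64(0.1), 0.3), (np.float64(0.2), 0.35), (np.float64(0.3), 0.01), (np.float64(0.4), 0.2), (np.float64(0.5), 0.22), (np.float64(0.6), 0.2), (np.float64(0.7), 0.01), (np.float64(0.8), 0.01)]
```

The reading shows that tool y, not z, is the approach axis ("y along the fingers"), so I'm fixing the frame.

```bash
sed -i 's|def mk(x,z): return.*|def mk(x,a): return np.c_[x,a,np.cross(x,a)]|; s|"toolz",R0\[:,2\]|"approach",R0[:,1]|' go.py; python3 go.py C small 0.1
```

```text
pos [0.1435 0.6079 0.2306] tgt [0.4511 0.3307 0.1728] q [-1.36  0.33 -0.06  1.46  0.02  1.35 -0.09] t 0.1 F [ 0.1 -0.2  0.4] w 0.999
offset [-0.996  0.29  -1.815] turn [-0.751  2.386 -0.515] toolx [ 0.23   0.973 -0.001] approach [-0.    -0.001 -1.   ]
```

```bash
python3 -m pendant '{"offset":[[-0.1,-0.2,-0.15],[-0.2,-0.3,-0.35],[-0.35,-0.3,-0.55],[-0.5,-0.3,-0.75],[-0.6,-0.3,-0.9],[-0.6,-0.3,-1.0],[-0.6,-0.3,-1.0]],"turn":[[0,0.2,0],[0,0.4,0],[0,0.6,0],[0,0.8,0],[0,1.0,0],[0,1.0,0],[0,1.0,0]]}' 60 40; python3 go.py C small 0.1
```

```text
clock: 0.98
position: [0.3117, 0.4444, 0.2905]
ee_rot: [0.681, 0.192, -0.193, -0.68]
ft_force: [-0.9, -0.1, 0.4]
grip_width: 0.602
pos [0.3117 0.4444 0.2905] tgt [0.4511 0.3307 0.1728] q [-1.17  0.12  0.14  1.59 -0.02  1.43 -0.48] t 0.97 F [-0.9 -0.1  0.4] w 0.602
offset [ 0.296  0.589 -0.848] turn [-0.446  1.423 -0.689] toolx [ 0.852  0.524 -0.001] approach [-0.    -0.002 -1.   ]
```

```bash
python3 -m pendant '{"offset":[[0.05,0.05,-0.15],[0.1,0.1,-0.3],[0.15,0.15,-0.45],[0.2,0.2,-0.6],[0.2,0.25,-0.7],[0.2,0.25,-0.7],[0.2,0.25,-0.7]],"turn":[[-0.06,0.2,-0.1],[-0.12,0.4,-0.2],[-0.18,0.6,-0.29],[-0.24,0.8,-0.38],[-0.3,1.0,-0.48],[-0.3,1.0,-0.48],[-0.3,1.0,-0.48]]}'; python3 go.py C small 0.1
```

```text
clock: 1.85
position: [0.4184, 0.3473, 0.2411]
ee_rot: [0.728, 0.062, 0.228, -0.643]
ft_force: [-0.2, 0.0, 0.7]
grip_width: 0.598
pos [0.4184 0.3473 0.2411] tgt [0.4511 0.3307 0.1728] q [-1.22  0.06  0.18  1.84  0.45  1.23 -1.43] t 1.85 F [-0.2  0.   0.7] w 0.598
offset [ 0.021  0.387 -0.015] turn [-0.144  0.428 -0.217] toolx [ 0.888 -0.203  0.413] approach [ 0.384 -0.165 -0.908]
```

```bash
python3 -m pendant '{"offset":[[0.01,0.1,-0.01],[0.02,0.25,-0.01],[0.02,0.387,-0.015],[0.021,0.387,-0.015],[0.021,0.387,-0.015]],"turn":[[-0.07,0.2,-0.11],[-0.14,0.4,-0.2],[-0.144,0.428,-0.217],[-0.144,0.428,-0.217],[-0.144,0.428,-0.217]]}'; python3 go.py C small 0; python3 - <<'E'
from h import *
im,X=cloud("scene");np.savez("s1.npz",im=im,X=X)
cv2.imwrite("pics/s1.png",cv2.resize(im[90:240,230:410][:,:,::-1],(720,600),interpolation=cv2.INTER_CUBIC))
E
```

```text
clock: 2.48
position: [0.4512, 0.3317, 0.1741]
ee_rot: [0.707, 0.003, 0.403, -0.582]
ft_force: [-0.5, -0.0, 0.2]
grip_width: 0.595
pos [0.4512 0.3317 0.1741] tgt [0.4983 0.2981 0.0909] q [-1.25  0.22  0.19  1.87  0.61  1.19 -1.94] t 2.48 F [-0.5 -0.   0.2] w 0.595
offset [-0.001  0.507 -0.005] turn [-0.002  0.001 -0.002] toolx [ 0.675 -0.465  0.572] approach [ 0.472 -0.324 -0.82 ]
```

View pics/s1.png

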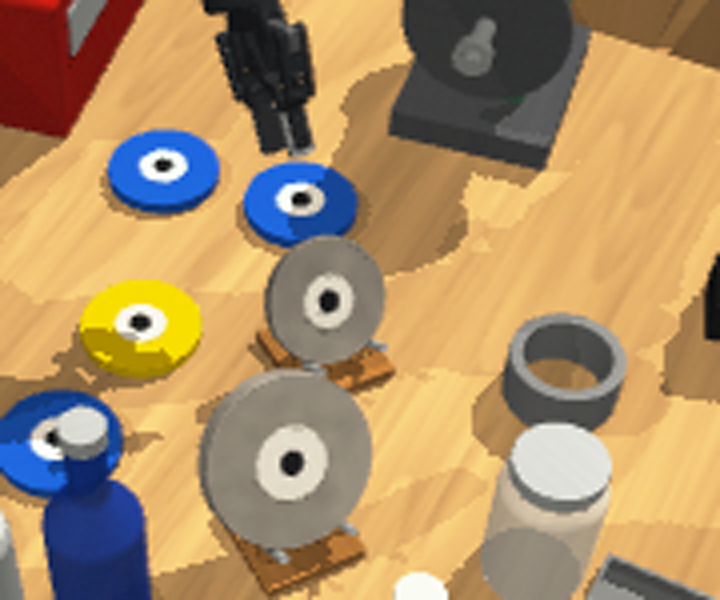

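The open fingers at (285,140) are lined up with the small wheel's rim at (325,240). I'll go in and grip.

```bash
python3 -m pendant '{"offset":[[0,0.15,0],[0,0.3,0],[0,0.42,-0.003],[0,0.5,-0.005],[0,0.507,-0.005],[0,0.507,-0.005]],"turn":[[0,0,0],[0,0,0],[0,0,0],[0,0,0],[0,0,0],[0,0,0]]}'; python3 -m pendant '{"offset":[[0,0,0],[0,0,0],[0,0,0],[0,0,0],[0,0,0],[0,0,0]],"turn":[[0,0,0],[0,0,0],[0,0,0],[0,0,0],[0,0,0],[0,0,0]]}' 0 60; python3 go.py C small 0
```

```text
clock: 3.28
position: [0.4985, 0.2991, 0.092]
ee_rot: [0.706, 0.003, 0.403, -0.582]
ft_force: [-0.4, 0.1, -0.4]
grip_width: 0.597
clock: 4.03
position: [0.4982, 0.3001, 0.0923]
ee_rot: [0.706, 0.003, 0.403, -0.583]
ft_force: [-4.5, 2.0, 6.1]
grip_width: 0.137
pos [0.4982 0.3001 0.0923] tgt [0.4983 0.2981 0.0909] q [-1.17  0.34  0.23  1.93  0.66  0.98 -1.96] t 4.03 F [-4.5  2.   6.1] w 0.137
offset [ 0.001  0.009 -0.008] turn [-0.006  0.001 -0.003] toolx [ 0.676 -0.466  0.572] approach [ 0.474 -0.32  -0.82 ]
```

```bash
python3 -m pendant '{"offset":[[0,-0.03,0],[0,-0.08,0],[0,-0.18,0],[0.05,-0.35,0],[0.15,-0.5,0],[0.28,-0.7,0],[0.42,-0.9,0],[0.5,-1.0,0],[0.5,-1.0,0]],"turn":[[0,0,0],[0,0,0],[0,0,0],[0,0,0],[0,0,0],[0,0,0],[0,0,0],[0,0,0],[0,0,0]]}'; python3 go.py P small 0.31
```

```text
clock: 5.15
position: [0.4713, 0.3179, 0.3154]
ee_rot: [0.704, 0.002, 0.403, -0.584]
ft_force: [0.3, -1.1, -3.0]
grip_width: 0.14
pos [0.4713 0.3179 0.3154] tgt [ 0.5725 -0.1902  0.409 ] q [-1.23  0.1   0.21  1.7   0.6   1.41 -1.74] t 5.15 F [ 0.3 -1.1 -3. ] w 0.14
offset [ 1.797  0.664 -1.805] turn [-0.349  1.081  0.719] toolx [ 0.674 -0.468  0.571] approach [ 0.475 -0.318 -0.821]
```

```bash
python3 -m pendant '{"offset":[[0.1,-0.1,0],[0.25,-0.15,-0.15],[0.4,-0.1,-0.3],[0.6,-0.05,-0.5],[0.75,0,-0.65],[0.9,0.08,-0.8],[1.0,0.14,-0.9],[1.0,0.14,-0.9]],"turn":[[-0.02,0.07,0.05],[-0.05,0.15,0.1],[-0.08,0.25,0.17],[-0.11,0.35,0.23],[-0.14,0.45,0.3],[-0.16,0.5,0.33],[-0.17,0.54,0.36],[-0.17,0.54,0.36]]}'; python3 go.py P small 0.31
```

```text
clock: 6.15
position: [0.5177, 0.0636, 0.4042]
ee_rot: [0.634, -0.247, 0.457, -0.572]
ft_force: [-0.4, 1.1, -3.0]
grip_width: 0.144
pos [0.5177 0.0636 0.4042] tgt [ 0.5725 -0.1902  0.409 ] q [-0.95 -0.09  0.51  1.6   0.34  1.53 -1.5 ] t 6.15 F [-0.4  1.1 -3. ] w 0.144
offset [ 1.195  0.317 -0.396] turn [-0.174  0.534  0.358] toolx [ 0.46  -0.837  0.297] approach [ 0.21  -0.222 -0.952]
```

```bash
python3 -m pendant '{"offset":[[0.15,0.03,-0.04],[0.32,0.08,-0.1],[0.5,0.13,-0.17],[0.68,0.18,-0.22],[0.85,0.23,-0.28],[0.95,0.25,-0.31],[1.0,0.265,-0.33],[1.0,0.265,-0.33],[1.0,0.265,-0.33]],"turn":[[-0.03,0.08,0.06],[-0.06,0.18,0.12],[-0.09,0.28,0.18],[-0.12,0.38,0.25],[-0.15,0.46,0.31],[-0.174,0.534,0.358],[-0.174,0.534,0.358],[-0.174,0.534,0.358],[-0.174,0.534,0.358]]}' 0 80; python3 go.py P small 0.15
```

```text
clock: 7.28
position: [0.5639, -0.1469, 0.408]
ee_rot: [-0.523, 0.476, -0.476, 0.523]
ft_force: [1.0, 0.6, -2.5]
grip_width: 0.134
pos [ 0.5639 -0.1469  0.408 ] tgt [ 0.5725 -0.1902  0.249 ] q [-0.51  0.27  0.9   1.29 -0.21  1.68 -1.13] t 7.28 F [ 1.   0.6 -2.5] w 0.134
offset [0.22  0.795 0.022] turn [-0.     0.004 -0.001] toolx [ 0.094 -0.996 -0.001] approach [ 0.     0.001 -1.   ]
```

```bash
python3 -m pendant '{"offset":[[0.1,0.1,0.01],[0.2,0.25,0.02],[0.22,0.45,0.022],[0.22,0.65,0.022],[0.22,0.85,0.022],[0.22,0.98,0.022],[0.22,1.0,0.022],[0.22,1.0,0.022]],"turn":[[0,0,0],[0,0,0],[0,0,0],[0,0,0],[0,0,0],[0,0,0],[0,0,0],[0,0,0]]}'; python3 go.py P small 0;python3 - <<'E'
from h import *
im,X=cloud("scene");np.savez("s2.npz",im=im,X=X)
cv2.imwrite("pics/s2.png",cv2.resize(im[230:360,190:346][:,:,::-1],(720,600),interpolation=cv2.INTER_CUBIC))
im,X=cloud("top");np.savez("t2.npz",im=im,X=X)
E
```

```text
clock: 8.28
position: [0.573, -0.1894, 0.2089]
ee_rot: [-0.523, 0.475, -0.476, 0.524]
ft_force: [-0.6, 0.0, -1.8]
grip_width: 0.135
pos [ 0.573  -0.1894  0.2089] tgt [ 0.5725 -0.1902  0.099 ] q [-0.43  0.38  0.86  1.59 -0.3   1.3  -1.  ] t 8.28 F [-0.6  0.  -1.8] w 0.135
offset [ 0.004  0.549 -0.003] turn [-0.002  0.006 -0.001] toolx [ 0.095 -0.995 -0.001] approach [ 0.001  0.001 -1.   ]
```

View pics/s2.png

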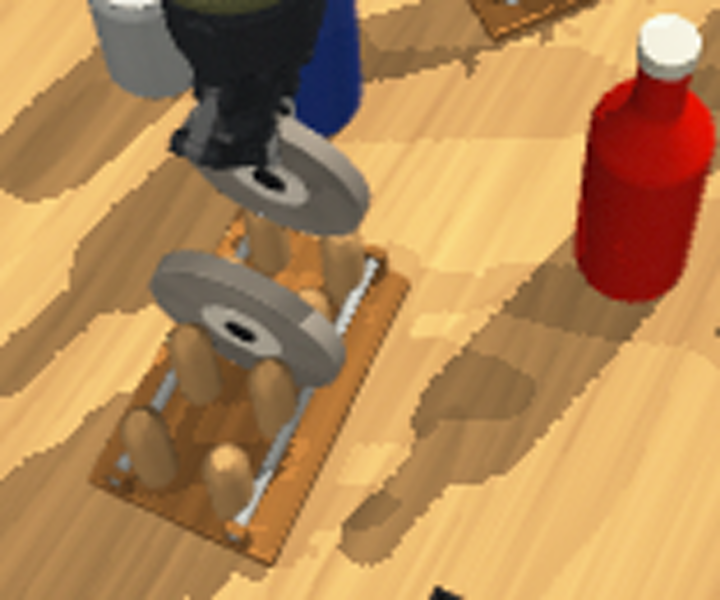

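The wheel hangs at (285,190) above the narrow gap between the far tine pair. I'll measure its held pose from the face plane.

```bash
cat > held.py <<'E'
import sys; from h import *
def held(X,c0,r,th,side=-1):
    # face seen by scene cam (towards -y)
    yr=np.radians(5.2);ry=np.array([-np.sin(yr),np.cos(yr),0]);rx=np.array([np.cos(yr),np.sin(yr),0])
    D=X.reshape(-1,3);D=D[~np.isnan(D[:,0])];q=D-c0
    D=D[(np.hypot(q@rx,q[:,2])<r+.015)&(abs(q@ry)<.03)]
    rng=np.random.default_rng(0);best=None
    for _ in range(600):
        a,b,e=D[rng.choice(len(D),3,False)];N=np.cross(b-a,e-a);N/=np.linalg.norm(N)+1e-12
        if abs(N@ry)<.85: continue
        I=abs((D-a)@N)<.0015
        if best is None or I.sum()>best.sum():best=I
    Q=D[best];m=Q.mean(0);N=np.linalg.svd(Q-m)[2][2];N*=np.sign(N@ry)
    off=((m+N*th/2)-c0)@ry
    print(len(Q),"N",N.round(3),"yaw err deg",np.degrees(N@rx).round(1),"tilt",np.degrees(N[2]).round(1),"y off at mean pt",off.round(4),"mean rel",((m-c0)@rx).round(4),(m-c0)[2].round(4))
    # rim: enclosing circle of the in-plane points
    P=np.c_[(Q-m)@rx,(Q-m)[:,2]].astype(np.float32);cc,rr=cv2.minEnclosingCircle(P)
    print("circle rel x,z",((m-c0)@rx+cc[0]).round(4),((m-c0)[2]+cc[1]).round(4),"r",round(rr,4), "ext x",((Q-c0)@rx).min().round(4),((Q-c0)@rx).max().round(4),"z",(Q-c0)[:,2].min().round(4))
E
python3 - <<'E'
from held import *
held(np.load("s2.npz")["X"],np.array([.5725,-.1902,.075+.11]),.055,.013)
X=np.load("scene0.npz")["X"]
held(X,np.array([.5765,-.2355,.0822]),.06,.014)
E
```

```text
386 N [-0.101  0.995  0.01 ] yaw err deg -0.6 tilt 0.6 y off at mean pt 0.0015 mean rel 0.016 -0.0082
circle rel x,z 0.0035 -0.0024 r 0.0552 ext x -0.0476 0.0573 z -0.056
487 N [-0.087  0.996 -0.001] yaw err deg 0.2 tilt -0.1 y off at mean pt -0.0 mean rel 0.0015 0.0077
circle rel x,z -0.0036 -0.0065 r 0.0676 ext x -0.0592 0.059 z -0.0731
```

```bash
python3 -m pendant '{"offset":[[0.007,0,-0.015],[0.007,0.08,-0.015],[0.007,0.16,-0.015],[0.007,0.23,-0.015],[0.007,0.3,-0.015],[0.007,0.37,-0.015],[0.007,0.43,-0.015],[0.007,0.48,-0.015],[0.007,0.51,-0.015],[0.007,0.52,-0.015]],"turn":[[0,0,0],[0,0,0],[0,0,0],[0,0,0],[0,0,0],[0,0,0],[0,0,0],[0,0,0],[0,0,0],[0,0,0]]}';python3 go.py P small 0;python3 - <<'E'
from held import *
im,X=cloud("scene");np.savez("s3.npz",im=im,X=X)
cv2.imwrite("pics/s3.png",cv2.resize(im[230:360,190:346][:,:,::-1],(720,600),interpolation=cv2.INTER_CUBIC))
E
```

```text
clock: 9.62
position: [0.5705, -0.1917, 0.1051]
ee_rot: [-0.522, 0.475, -0.476, 0.524]
ft_force: [0.2, 0.5, -2.5]
grip_width: 0.136
pos [ 0.5705 -0.1917  0.1051] tgt [ 0.5725 -0.1902  0.099 ] q [-0.38  0.48  0.81  1.71 -0.38  1.11 -0.93] t 9.62 F [ 0.2  0.5 -2.5] w 0.136
offset [-0.006  0.031  0.01 ] turn [-0.003  0.005 -0.   ] toolx [ 0.094 -0.996 -0.   ] approach [ 0.002  0.    -1.   ]
```

View pics/s3.png

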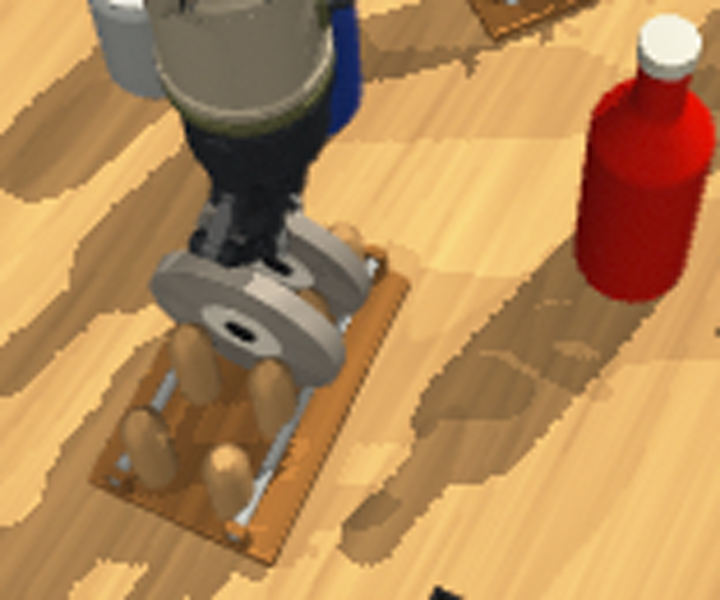

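The small wheel is in the gap at (320,270) with no contact force. Next I creep down to contact.

```bash
python3 -m pendant '{"offset":[[0,0.005,0],[0,0.01,0],[0,0.015,0],[0,0.018,0],[0,0.018,0]],"turn":[[0,0,0],[0,0,0],[0,0,0],[0,0,0],[0,0,0]]}'; python3 -m pendant '{"offset":[[0,0.005,0],[0,0.01,0],[0,0.012,0],[0,0.012,0]],"turn":[[0,0,0],[0,0,0],[0,0,0],[0,0,0]]}'
```

```text
clock: 10.3
position: [0.5707, -0.1917, 0.1017]
ee_rot: [-0.522, 0.475, -0.476, 0.524]
ft_force: [0.8, 0.9, -2.2]
grip_width: 0.131
clock: 10.8
position: [0.5712, -0.192, 0.1012]
ee_rot: [-0.522, 0.475, -0.477, 0.524]
ft_force: [-6.5, 3.0, 16.2]
grip_width: 0.139
```

```bash
python3 -m pendant '{"offset":[[0,-0.005,0],[0,-0.005,0],[0,-0.005,0],[0,-0.005,0]],"turn":[[0,0,0],[0,0,0],[0,0,0],[0,0,0]]}' 32;python3 go.py P small 0; python3 -m pendant '{"offset":[[0,-0.05,0],[0,-0.15,0],[0,-0.3,0],[0,-0.5,0],[0,-0.75,0],[0,-1,0],[0,-1,0]],"turn":[[0,0,0],[0,0,0],[0,0,0],[0,0,0],[0,0,0],[0,0,0],[0,0,0]]}'; python3 go.py C large 0.2;python3 - <<'E'
from held import *
im,X=cloud("scene");np.savez("s4.npz",im=im,X=X)
held(X,np.array([.5725,-.1902,.075]),.055,.013)
held(X,np.array([.5765,-.2355,.0822]),.06,.014)
im,X=cloud("top");np.savez("t4.npz",im=im,X=X)
cv2.imwrite("pics/s4.png",cv2.resize(np.hstack([np.load("s4.npz")["im"][230:360,190:346],im[120:250,340:496]])[:,:,::-1],(800,333),interpolation=cv2.INTER_CUBIC))
E
```

```text
clock: 11.3
position: [0.5711, -0.192, 0.102]
ee_rot: [-0.522, 0.475, -0.477, 0.524]
ft_force: [-0.1, -0.1, -0.2]
grip_width: 0.323
pos [ 0.5711 -0.192   0.102 ] tgt [ 0.5725 -0.1902  0.099 ] q [-0.37  0.49  0.8   1.71 -0.39  1.11 -0.93] t 11.3 F [-0.1 -0.1 -0.2] w 0.323
offset [-0.008  0.015  0.008] turn [-0.005  0.005 -0.001] toolx [ 0.094 -0.996 -0.001] approach [ 0.004  0.001 -1.   ]
clock: 12.18
position: [0.5715, -0.1935, 0.3074]
ee_rot: [-0.52, 0.473, -0.479, 0.525]
ft_force: [0.4, 0.0, -1.1]
grip_width: 0.322
pos [ 0.5715 -0.1935  0.3074] tgt [0.4544 0.1871 0.2831] q [-0.44  0.32  0.9   1.45 -0.26  1.48 -1.03] t 12.18 F [ 0.4  0.  -1.1] w 0.322
offset [-1.949  0.114 -0.406] turn [ 0.327 -1.08  -0.719] toolx [ 0.094 -0.996  0.001] approach [ 0.011 -0.    -1.   ]
345 N [-0.09   0.996 -0.007] yaw err deg 0.0 tilt -0.4 y off at mean pt -0.0011 mean rel 0.0034 0.0159
circle rel x,z 0.0028 -0.0004 r 0.0572 ext x -0.0522 0.0545 z -0.0436
489 N [-0.087  0.996 -0.003] yaw err deg 0.2 tilt -0.1 y off at mean pt -0.0 mean rel 0.0019 0.007
circle rel x,z -0.0014 -0.0058 r 0.0673 ext x -0.0591 0.0587 z -0.0728
```

View pics/s4.png

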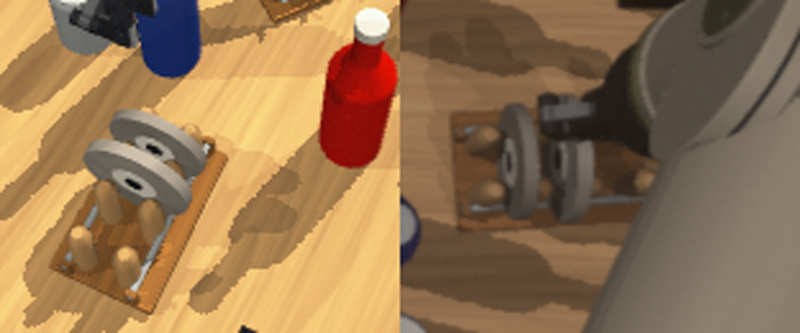

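The small wheel is seated: (150,145) in the left half of the picture, height error about −0.4 mm. The stored wheel has not moved. On to the large wheel, going high over the bottle.

```bash
python3 -m pendant '{"offset":[[0,-0.2,0],[-0.1,-0.4,0],[-0.25,-0.45,-0.05],[-0.4,-0.45,-0.08],[-0.55,-0.45,-0.12],[-0.7,-0.45,-0.15],[-0.85,-0.45,-0.18],[-1.0,-0.45,-0.2],[-1.0,-0.45,-0.2]],"turn":[[0,0,0],[0,0,0],[0.03,-0.1,-0.06],[0.06,-0.2,-0.13],[0.1,-0.3,-0.2],[0.13,-0.4,-0.27],[0.16,-0.54,-0.36],[0.16,-0.54,-0.36],[0.16,-0.54,-0.36]]}' 75; python3 go.py C large 0.1
```

```text
clock: 13.4
position: [0.5104, 0.0055, 0.3918]
ee_rot: [0.639, -0.245, 0.452, -0.572]
ft_force: [0.5, -0.9, -0.4]
grip_width: 0.749
pos [0.5104 0.0055 0.3918] tgt [0.5016 0.1545 0.2012] q [-0.95 -0.17  0.58  1.67  0.38  1.5  -1.42] t 13.4 F [ 0.5 -0.9 -0.4] w 0.749
offset [-0.923  0.731  0.28 ] turn [ 0.17  -0.53  -0.369] toolx [ 0.471 -0.831  0.297] approach [ 0.205 -0.225 -0.953]
```

```bash
python3 -m pendant '{"offset":[[-0.2,-0.05,0.08],[-0.4,-0.1,0.16],[-0.6,-0.1,0.25],[-0.7,0.1,0.27],[-0.78,0.3,0.28],[-0.85,0.5,0.28],[-0.9,0.66,0.28],[-0.923,0.731,0.28],[-0.923,0.731,0.28]],"turn":[[0.03,-0.1,-0.06],[0.07,-0.2,-0.13],[0.1,-0.3,-0.2],[0.13,-0.4,-0.28],[0.17,-0.53,-0.369],[0.17,-0.53,-0.369],[0.17,-0.53,-0.369],[0.17,-0.53,-0.369],[0.17,-0.53,-0.369]]}'; python3 go.py C large 0; python3 - <<'E'
from h import *
im,X=cloud("scene");np.savez("s5.npz",im=im,X=X)
cv2.imwrite("pics/s5.png",cv2.resize(im[120:245,230:380][:,:,::-1],(720,600),interpolation=cv2.INTER_CUBIC))
E
```

```text
clock: 14.52
position: [0.5016, 0.1538, 0.2009]
ee_rot: [0.708, 0.002, 0.404, -0.58]
ft_force: [-0.7, -0.0, 0.6]
grip_width: 0.751
pos [0.5016 0.1538 0.2009] tgt [0.5488 0.122  0.1193] q [-1.1  -0.03  0.33  2.08  0.7   1.08 -1.71] t 14.53 F [-0.7 -0.   0.6] w 0.751
offset [-0.001  0.498  0.004] turn [0.003 0.001 0.001] toolx [ 0.674 -0.465  0.574] approach [ 0.471 -0.328 -0.819]
```

View pics/s5.png

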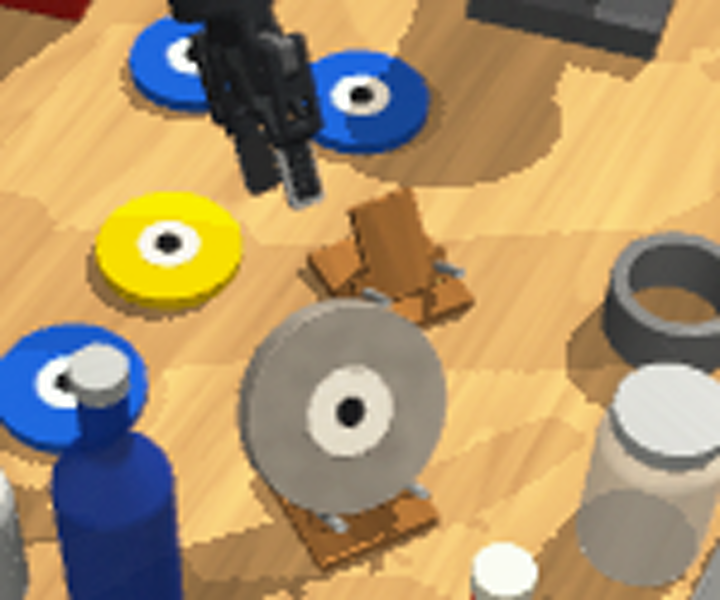

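The gripper is aligned above the large rim, with the fingers at (285,185) and the rim top at (330,300). I'll go in and grip.

```bash
python3 -m pendant '{"offset":[[0,0.15,0],[0,0.3,0.002],[0,0.42,0.003],[0,0.49,0.004],[0,0.498,0.004],[0,0.498,0.004]],"turn":[[0,0,0],[0,0,0],[0,0,0],[0,0,0],[0,0,0],[0,0,0]]}'; python3 -m pendant '{"offset":[[0,0,0],[0,0,0],[0,0,0],[0,0,0],[0,0,0],[0,0,0],[0,0,0]],"turn":[[0,0,0],[0,0,0],[0,0,0],[0,0,0],[0,0,0],[0,0,0],[0,0,0]]}' 0 100; python3 -m pendant '{"offset":[[0,-0.03,0],[0,-0.08,0],[0,-0.18,0],[0.05,-0.35,0],[0.15,-0.5,0],[0.28,-0.7,0],[0.42,-0.9,0],[0.55,-1.0,0],[0.55,-1.0,0]],"turn":[[0,0,0],[0,0,0],[0,0,0],[0,0,0],[0,0,0],[0,0,0],[0,0,0],[0,0,0],[0,0,0]]}';  python3 go.py P large 0.28
```

```text
clock: 15.32
position: [0.5497, 0.123, 0.1212]
ee_rot: [0.707, 0.003, 0.404, -0.581]
ft_force: [0.1, 0.2, 0.6]
grip_width: 0.751
clock: 16.2
position: [0.5489, 0.1244, 0.1212]
ee_rot: [0.707, 0.003, 0.403, -0.581]
ft_force: [-9.0, 4.2, 5.9]
grip_width: 0.24
clock: 17.32
position: [0.5288, 0.138, 0.3499]
ee_rot: [0.705, 0.002, 0.404, -0.582]
ft_force: [-0.8, 0.5, -6.8]
grip_width: 0.24
pos [0.5288 0.138  0.3499] tgt [ 0.5811 -0.2853  0.4105] q [-1.09 -0.13  0.36  1.84  0.66  1.32 -1.47] t 17.32 F [-0.8  0.5 -6.8] w 0.24
offset [ 1.34   0.557 -1.592] turn [-0.346  1.078  0.723] toolx [ 0.673 -0.468  0.573] approach [ 0.474 -0.322 -0.819]
```

Lifted (−6.8 N, matching about 0.6 kg).

```bash
python3 -m pendant '{"offset":[[0.1,-0.14,0],[0.21,-0.29,-0.02],[0.3,-0.25,-0.12],[0.4,-0.18,-0.25],[0.5,-0.1,-0.4],[0.6,-0.04,-0.53],[0.7,0.03,-0.66],[0.8,0.1,-0.8],[0.8,0.1,-0.8]],"turn":[[-0.02,0.07,0.05],[-0.05,0.15,0.1],[-0.08,0.25,0.17],[-0.11,0.35,0.23],[-0.14,0.45,0.3],[-0.16,0.5,0.33],[-0.17,0.54,0.36],[-0.17,0.54,0.36],[-0.17,0.54,0.36]]}'; python3 go.py P large 0.29
```

```text
clock: 18.45
position: [0.5538, -0.0786, 0.4224]
ee_rot: [0.635, -0.248, 0.458, -0.571]
ft_force: [-0.4, 0.8, -6.1]
grip_width: 0.238
pos [ 0.5538 -0.0786  0.4224] tgt [ 0.5811 -0.2853  0.4205] q [-0.85 -0.07  0.72  1.53  0.3   1.48 -1.18] t 18.45 F [-0.4  0.8 -6.1] w 0.238
offset [ 0.925  0.271 -0.397] turn [-0.171  0.531  0.362] toolx [ 0.458 -0.837  0.299] approach [ 0.208 -0.226 -0.952]
```

```bash
python3 -m pendant '{"offset":[[0.15,0.04,-0.06],[0.3,0.08,-0.13],[0.45,0.13,-0.2],[0.6,0.18,-0.26],[0.75,0.22,-0.32],[0.85,0.25,-0.37],[0.925,0.271,-0.397],[0.925,0.271,-0.397],[0.925,0.271,-0.397]],"turn":[[-0.03,0.08,0.06],[-0.06,0.18,0.12],[-0.09,0.28,0.18],[-0.12,0.38,0.25],[-0.15,0.46,0.31],[-0.171,0.531,0.362],[-0.171,0.531,0.362],[-0.171,0.531,0.362],[-0.171,0.531,0.362]]}'; python3 go.py P large 0.1
```

```text
clock: 19.58
position: [0.5814, -0.2839, 0.4193]
ee_rot: [-0.522, 0.477, -0.476, 0.523]
ft_force: [0.1, -0.1, -6.9]
grip_width: 0.241
pos [ 0.5814 -0.2839  0.4193] tgt [ 0.5811 -0.2853  0.2305] q [-0.19  0.49  0.97  1.06 -0.41  1.78 -0.84] t 19.57 F [ 0.1 -0.1 -6.9] w 0.241
offset [ 0.008  0.944 -0.001] turn [ 0.002  0.001 -0.002] toolx [ 0.092 -0.996 -0.002] approach [-0.001  0.002 -1.   ]
```

```bash
python3 -m pendant '{"offset":[[0.005,0.1,0],[0.008,0.28,0],[0.008,0.48,0],[0.008,0.68,0],[0.008,0.85,0],[0.008,0.93,0],[0.008,0.944,0],[0.008,0.944,0]],"turn":[[0,0,0],[0,0,0],[0,0,0],[0,0,0],[0,0,0],[0,0,0],[0,0,0],[0,0,0]]}'; python3 go.py P large 0;python3 - <<'E'
from held import *
im,X=cloud("scene");np.savez("s6.npz",im=im,X=X)
held(X,np.array([.5811,-.2853,.0935+.1]),.07,.022)
cv2.imwrite("pics/s6.png",cv2.resize(im[230:360,190:346][:,:,::-1],(720,600),interpolation=cv2.INTER_CUBIC))
E
```

```text
clock: 20.58
position: [0.5818, -0.2853, 0.2317]
ee_rot: [-0.522, 0.477, -0.476, 0.523]
ft_force: [-0.5, -1.0, -5.8]
grip_width: 0.243
pos [ 0.5818 -0.2853  0.2317] tgt [ 0.5811 -0.2853  0.1305] q [-0.26  0.51  0.94  1.43 -0.41  1.4  -0.8 ] t 20.57 F [-0.5 -1.  -5.8] w 0.243
offset [ 0.     0.506 -0.004] turn [-0.     0.002 -0.001] toolx [ 0.092 -0.996 -0.001] approach [ 0.     0.001 -1.   ]
583 N [-0.093  0.996  0.012] yaw err deg -0.1 tilt 0.7 y off at mean pt 0.0013 mean rel 0.0176 -0.0041
circle rel x,z 0.0017 -0.0028 r 0.0708 ext x -0.0674 0.0705 z -0.0716
```

View pics/s6.png

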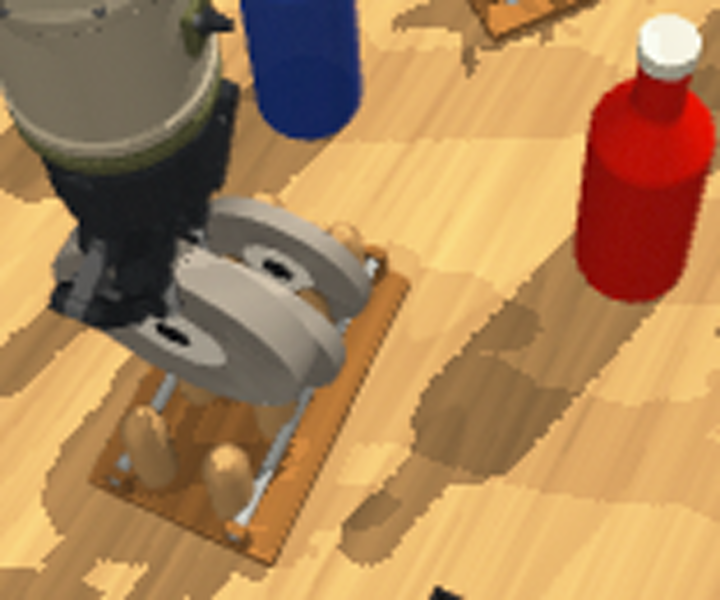

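The large wheel hangs at (230,330) over the wide gap, within 2 mm and under 1° of tilt. I'll lower it.

```bash
python3 -m pendant '{"offset":[[0.005,0,-0.008],[0.005,0.07,-0.008],[0.005,0.14,-0.008],[0.005,0.21,-0.008],[0.005,0.28,-0.008],[0.005,0.34,-0.008],[0.005,0.39,-0.008],[0.005,0.43,-0.008],[0.005,0.455,-0.008],[0.005,0.46,-0.008]],"turn":[[0,0,0],[0,0,0],[0,0,0],[0,0,0],[0,0,0],[0,0,0],[0,0,0],[0,0,0],[0,0,0],[0,0,0]]}'; python3 -m pendant '{"offset":[[0,0.005,0],[0,0.01,0],[0,0.015,0],[0,0.02,0],[0,0.02,0]],"turn":[[0,0,0],[0,0,0],[0,0,0],[0,0,0],[0,0,0]]}'
```

```text
clock: 21.88
position: [0.5803, -0.2865, 0.1397]
ee_rot: [-0.522, 0.477, -0.476, 0.523]
ft_force: [0.3, 0.4, -6.0]
grip_width: 0.24
clock: 22.5
position: [0.5803, -0.2865, 0.1356]
ee_rot: [-0.522, 0.477, -0.476, 0.523]
ft_force: [0.1, -0.5, -6.6]
grip_width: 0.235
```

```bash
python3 -m pendant '{"offset":[[0,0.005,0],[0,0.01,0],[0,0.012,0],[0,0.012,0]],"turn":[[0,0,0],[0,0,0],[0,0,0],[0,0,0]]}'; python3 -m pendant '{"offset":[[0,0.003,0],[0,0.005,0],[0,0.005,0]],"turn":[[0,0,0],[0,0,0],[0,0,0]]}'
```

```text
clock: 23.0
position: [0.5805, -0.2865, 0.1335]
ee_rot: [-0.522, 0.477, -0.476, 0.523]
ft_force: [0.8, 0.2, -4.8]
grip_width: 0.239
clock: 23.38
position: [0.581, -0.2866, 0.1331]
ee_rot: [-0.522, 0.476, -0.477, 0.523]
ft_force: [-0.0, 0.7, 3.9]
grip_width: 0.236
```

```bash
python3 -m pendant '{"offset":[[0,0,0],[0,0,0],[0,0,0],[0,0,0]],"turn":[[0,0,0],[0,0,0],[0,0,0],[0,0,0]]}' 42; python3 -m pendant '{"offset":[[0,-0.05,0],[0,-0.15,0],[0,-0.3,0],[0,-0.5,0],[0,-0.75,0],[0,-1,0],[0,-1,0]],"turn":[[0,0,0],[0,0,0],[0,0,0],[0,0,0],[0,0,0],[0,0,0],[0,0,0]]}';python3 - <<'E'
from held import *
im,X=cloud("scene")
held(X,np.array([.5811,-.2853,.0935]),.07,.022)
cv2.imwrite("pics/s7.png",cv2.resize(im[200:360,170:360][:,:,::-1],(713,600),interpolation=cv2.INTER_CUBIC))
print(manip.get_obs()["ft_force"])
E
```

```text
clock: 23.88
position: [0.5809, -0.2867, 0.1331]
ee_rot: [-0.522, 0.476, -0.477, 0.523]
ft_force: [-0.1, 0.6, 0.3]
grip_width: 0.42
clock: 24.75
position: [0.5811, -0.2883, 0.3388]
ee_rot: [-0.521, 0.474, -0.479, 0.524]
ft_force: [-0.1, -0.7, -0.6]
grip_width: 0.419
673 N [-0.093  0.996 -0.003] yaw err deg -0.1 tilt -0.2 y off at mean pt 0.0007 mean rel 0.0021 0.0083
circle rel x,z -0.0001 -0.0068 r 0.0779 ext x -0.0691 0.0688 z -0.0825
[ 0.10213426 -0.25488901 -0.07832111]
```

View pics/s7.png

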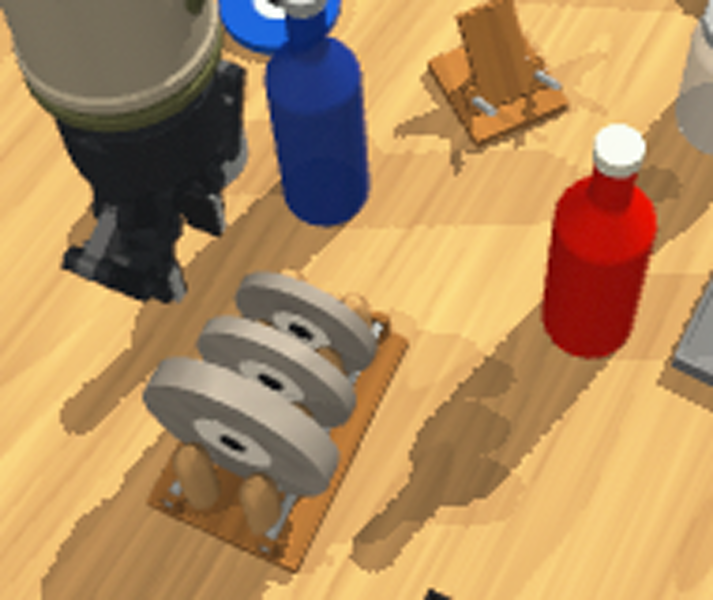

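All three wheels stand in the rack, with the large one at (240,430), and the gripper is clear. The rim top measures about 71 mm above the seat centre against 70 expected, so it is fully down. Handing in.

```bash
python3 -c "
from workcell import manip
print(manip.hand_in())"
```

```text
the job is handed in; nothing more can be done
None
```

Both wheels are standing in the rack and released, and I handed the job in at about 25 s of the 69 s allowed. No verdict was reported. I took each wheel by its upper rim, carried it high over the bottles, lowered it until it touched the rails (10–20 N), then opened the gripper and backed straight up.

| Wheel | Gap | Across the rack (x) | Along the rack (y) | Height | Tilt |
|---|---|---|---|---|---|
| Small | narrow | about +3 mm | −1.1 mm | −0.4 mm | 0.4° |
| Large | wide | about 0 mm | +0.7 mm | about +1 mm | 0.2° |

- **Large wheel height:** the automatic circle fit gave a radius of 78 mm instead of 70, because it picked up the tines in front of the wheel. I took the height from the top of the rim instead, and the gripper height at contact agreed with it to within about 1 mm.
- **Other objects:** the stored wheel measured unmoved after I placed the small wheel. In the last picture it, both bottles and everything else in view stood where they had been. I did not measure the bottles, and the jar, tin and tape roll were mostly or wholly outside that picture.
- **Robot:** the gripper was clear of everything, with a wrist force of about 0 N.

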